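Close the tub, then hold the pine bracket against the pegboard for screwing

TASK

The tub's open lid stands in front of the spot on the pegboard where the pine bracket is to be screwed on: lower the lid gently until it is fully closed, leaving the other things on the table where they are. Then pick up the bracket by its arm and hold it in the air, upright, with the back of its upright plate flat and centred on the pegboard's steel plate. Press it against the board with a steady push of about 10 N (no less than 6, no more than 15) for at least three seconds, and finish while still holding and pressing it: do not put it down or let go.

Things in the scene. Friction and masses are not known exactly. Their poses are not given: they have to be found in the camera images.
- door_leaf: White cupboard door, 460 mm wide, 235 mm high, fixed upright on the table at the robot's left, carrying the pegboard. Origin on the table, midway along the board, in the plane of the board's front face, which looks along own -x (roughly world -y). Own +x is the level direction in which to press the bracket; y runs level along the board, z up.
- panel: Plywood pegboard, 440 mm wide, 15 to 235 mm above the table; frame as door_leaf when unpressed. Rubber buffers let it yield along own +x: 1.2 N per mm, up to 35 mm. Whisk and spoon hang at own y 110 to 212 mm, sieve and brush at -110 to -212 mm, up to 32 mm proud of its front; the middle is clear but for the steel plate.
- panel_mark (a point): Centre of the front face of the steel plate on the pegboard, the bracket's place: 90 mm wide, 80 mm high, 4 mm proud of the board, midway along the board, 175 mm above the table. Axes as panel (x into the board, z up).
- tub_hinge (a point): Middle of the lid's hinge line, on the rim of the clear plastic tub fixed on the table before the pegboard, 85 mm above the table and about 80 mm from the board. Axes of the tub: x towards the board, y along the hinge, z up. The tub is 130 mm (x) by 180 mm (y), 85 mm high, and lies on the -x side of this line.
- lid (a joint): Lid angle in rad: 0 closed (level on the tub, running from tub_hinge to its -x), pi/2 upright. A flat white plate, 186 mm wide, 135 mm from hinge to free edge, 6 mm thick (underside on the hinge line), 0.1 kg. The hinge is stiff (0.14 N m): the lid stays where it is left.
- lid_edge (a point): Middle of the lid's free edge on its outer (top) face, 135 mm from the hinge line.
- bracket_arm (a point): Grasp point on the loose L-shaped pine bracket (0.1-0.18 kg), at the right: centre of its arm, 18 mm above the underside, 65 mm from the back face. The arm, 24 mm wide, 36 mm high, lies along own x and reaches 47 mm to -x and 55 mm to +x of here, where an upright plate stands, 80 mm wide, 70 mm high, 10 mm thick. z up.
- bracket_back (a point): Centre of the outer flat face of the bracket's upright plate, which goes on the steel plate: 35 mm above the bracket's underside, 65 mm along own +x and 17 mm above bracket_arm. Axes as bracket_arm; own +x points out of this face.
- ramekin: Low white ceramic bowl, 84 mm across, 45 mm high, at the other of the two spots; leave alone. Origin under its centre.
- mug: White mug 90 mm high, leave alone. Origin under its centre.
- jar: Glass jar 120 mm high behind the cupboard door, leave alone. Origin under its centre.
- spice: Small brown spice jar 100 mm high, leave alone. Origin under its centre.

How it is judged:
On the way, in this order (a step that is already met when the one before it is completed fails the run):
1. the tub's lid is fully closed (value of joint lid below 0.06 rad), for 0.2 s.
2. the bracket is pressed on the steel plate with 6 to 15 N for two seconds (contact force between bracket and panel between 6 and 15 N and contact force between the fingers and bracket above 1 N and y of bracket_back in the frame of panel_mark between -0.013 and 0.013 m and z of bracket_back in the frame of panel_mark between -0.013 and 0.013 m and x of bracket_back in the frame of panel_mark above -0.006 m and angle between the x axis of bracket_back and the x axis of panel_mark, either way round below 0.12 rad and angle between bracket_back's own z axis and vertical below 0.12 rad and contact force between bracket and tub below 0.3 N and contact force between bracket and table below 0.3 N and linear speed of bracket below 0.02 m/s), for 2 s.
At the end, for the whole second after the job is handed in: Lid closed (under 0.06 rad); the gripper holds the bracket off tub and table, upright and square to the board (within 0.12 rad), its back within 13 mm of the steel plate's centre sideways and in height, pressing with 6 to 15 N, all through the last second (all of step 2 and value of joint lid below 0.06 rad); the arm keeps its last pose, push and grip.
It fails at once if the lid is slammed (faster than 3 rad/s) (velocity of joint lid below -3 rad/s).
It fails at once if the bracket is rammed into the board with more than 30 N (contact force between bracket and panel above 30 N).
It fails at once if the ramekin, mug, jar or spice jar is moved by more than 30 mm (distance of any of ramekin, mug, jar, spice from where it was at the start of the episode above 0.03 m).
It also fails if it takes over 72 s, if anything falls off the work surface, if the arm or the gripper's body presses on something with over 40 N, if the wrist force passes 120 N, or if a joint passes its speed limit or range.

ROBOT

A 7-joint arm with a two-finger parallel gripper is mounted at the origin on the work surface. World frame = base frame: x ahead of the robot, y to its left, z up, the work surface at z = 0. Lengths are in m, angles in rad, forces in N, time in s.
With the tool pointing down it reaches from about 0.425 to 0.875 m from the base axis. Payload 4.7 kg.
Tool frame: the origin (TCP) lies at the very end of the fingers, on their centre line; the grasp point (between the pads) lies 19 mm behind it (grip_point_offset is the distance from the TCP to the grasp point, in m); x points along the fingers, z is the direction in which the jaws open and shut, and the axes are right-handed (so a half turn about x gives the same grasp; the last joint's range is limited). The gripper opens to 87 mm and grips with 3 to 60 N. Pads are 19 mm wide; open, the fingers measure 117 mm over their backs; the gripper's body (75 mm by 190 mm) begins 51 mm behind the grasp point.
Start: joints at [-1.275, 0.321, -0.07, 1.45, 0.023, 1.371, -0.057], TCP at [0.181, 0.624, 0.223] pointing down, gripper open.
Joint ranges: [-2.86, 2.86], [-0.3, 2.09], [-1.38, 1.24], [0.06, 2.45], [-1.56, 4.7], [0.09, 2.05], [-2.69, 2.69]. Speed limits (rad/s): [2.57, 2.57, 3.14, 3.14, 3.14, 3.14, 3.14].

INTERFACE

Orientations are given as a rotation vector (axis times angle).
In Python, from bench import get_state, get_image, calibration, close_job, grip_point_offset gives the robot as it stands.
- The arm moves only by the tool play_rows, never from a script. Its argument "targets" is a list of rows, each an object with "claw": the closure, from 0 (fully open) to 1 (shut); "linear": the shift along the tool's x, y, z as a fraction of full scale, a list of three; "rotation": the turn, a rotation vector about the tool's x, y, z as a fraction of full scale, a list of three. In form: [{"claw": claw, "linear": [x, y, z], "rotation": [wx, wy, wz]}, ...]. A call has 1 to 10 rows; each row shifts and turns the pose as measured when the row begins, along the tool's axes as they then stand; what a row does not reach is not made up. Full scale, the value 1, is 2.5 cm for a shift and 90 degrees for a turn. A row lasts 1/12 s, in which the tool goes at most 41.7 mm and 7.16 degrees, less where a joint would pass 70% of its speed; a pose out of reach is approached as far as the arm can. A call with a number of a shift or a turn outside -1 to 1 is refused whole. A call with a gripper value outside its range is refused whole. The fingers move at their own pace and stop on an object; "newtons" is the grip in N (left out, the last holds). Time passes only in rows, so rows that do not move let the fingers close. It gives the time, the measured TCP pose, the force and the opening at its end, in the units of the state.
- get_state(): the state, without advancing time (a new reading comes with each control period).
- get_image(name): name is "scene" or "top"; returns the picture (400x640x3 uint8, blue, green, red); there is no depth.
- calibration(name): a dict with "fx", "fy", "cx", "cy" (pixels), "rvec" (rotation vector, rad) and "tvec" (3), from world to camera coordinates, as OpenCV has them. Camera axes: x right, y down, z forward; pixel columns grow to the right and rows downward; lengths in m; the calibration is good to about 2 mm. A picture is of the moment at which its call begins. calibration takes no time and is no camera call.
- close_job(): hands the job in, once; it reports no verdict.
The state is a dict: "time": time; "joint_positions": joint angles; "qd": joint speeds; "joint_torque": joint torques, N m; "position": TCP position; "tool_rot": TCP orientation; "ft_force": force on the tool from outside, world axes, zero at the start; "torque": the same for the moment, N m; "grip_width": opening from 0.0 (shut) to 1.0 (fully open).
Only numpy, scipy, OpenCV 4.12 (cv2) and the standard library are available. Lean on these libraries where they do the work, as an engineer would, in place of code of your own. Each camera call takes 0.05 s, during which the arm holds its last target. There are 200 camera calls.

## Working session

There is one attempt and no reset: what is moved stays moved. The work goes in short steps, Python scripts to look and compute and a tool call to move; the robot and the scene stay as the last step left them, time stands still between calls to the robot, and variables do not carry over. Pictures are saved under pics/ and viewed, about 8 in all and at most 12, crops included, and the job is handed in when it is done.

Besides the shell and the picture viewer there is one more tool, called as name(argument=value, ...) on one line, values as JSON. play_rows: Moves the arm, as the interface text tells. Shift numbers are shares of 2.5 cm and turn numbers shares of 90 degrees, none past 1 either way. Its arguments: {"type":"object","properties":{"targets":{"type":"array"},"newtons":{"type":"number"}},"required":["targets"]}

```bash
mkdir -p pics; ls
python3 - <<'E'
from bench import *
import cv2,numpy as np
s=get_state();print(s)
from scipy.spatial.transform import Rotation as R
print(R.from_rotvec(s['tool_rot']).as_matrix().round(3),grip_point_offset)
for n in("scene","top"):
    cv2.imwrite(f"pics/{n}0.png",get_image(n));print(n,calibration(n))
E
```

```text
pics
{'time': 0.0, 'joint_positions': array([-1.27492716,  0.32183194, -0.07009994,  1.45166778,  0.02257982,
        1.37079277, -0.05687445]), 'qd': array([-0.00061243,  0.00116917,  0.00028156,  0.00104171, -0.00125102,
        0.00254901,  0.00151551]), 'joint_torque': array([ 5.89185788e-05, -4.91295683e+01, -4.03866330e-01, -3.12540150e+01,
       -6.39580702e-02,  4.33164428e-02,  1.60900249e-04]), 'position': array([0.18061478, 0.62382897, 0.22145944]), 'tool_rot': array([-1.00043966,  1.33091645,  0.99843208]), 'ft_force': array([ 0.25666643,  1.27053549, -0.52701014]), 'torque': array([-0.02277054, -0.00108343,  0.04390998]), 'grip_width': 1.0024813131329267}
[[-0.    -0.961  0.278]
 [-0.002  0.278  0.961]
 [-1.    -0.    -0.002]] 0.0187
scene {'fx': 402.1874080292012, 'fy': 402.1874080292012, 'cx': 313.58930140977304, 'cy': 197.21873123817005, 'rvec': array([ 2.24060039,  0.84064064, -0.35756676]), 'tvec': array([-0.41397705, -0.13847464,  1.53090593])}
top {'fx': 431.2963502933969, 'fy': 431.2963502933969, 'cx': 329.7667015161425, 'cy': 201.15851539445708, 'rvec': array([ 2.16319113, -2.09942076,  0.20244897]), 'tvec': array([0.03402297, 0.56255774, 1.47988058])}
```

View pics/scene0.png

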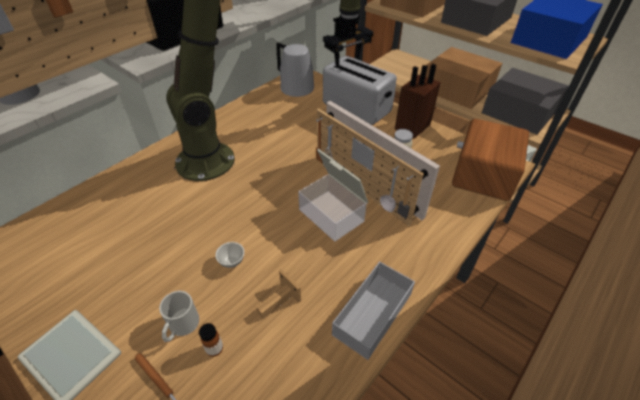

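View pics/top0.png

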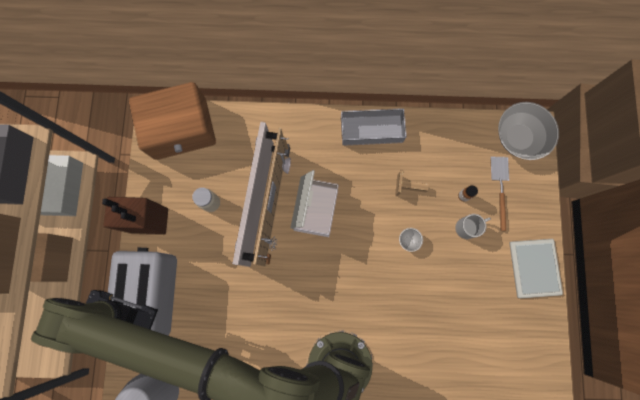

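The scene picture shows the board at about (375,160), the tub at (332,205) with its lid up, and the bracket at (280,295). In the top picture the board's front edge runs from (284,133) to (257,262), the tub is at (318,207) and the bracket at (411,187). I'll zoom in on both.

```bash
cat > h.py <<'E'
import cv2,numpy as np
from bench import *
from scipy.spatial.transform import Rotation as R
def cam(n):
    c=calibration(n);K=np.array([[c['fx'],0,c['cx']],[0,c['fy'],c['cy']],[0,0,1]])
    M=cv2.Rodrigues(c['rvec'])[0];return K,M,c['tvec'],c['rvec']
def ray(n,p):
    K,M,t,_=cam(n);return -M.T@t,M.T@np.linalg.solve(K,[p[0],p[1],1.])
def onz(n,p,z):
    o,d=ray(n,p);return o+d*(z-o[2])/d[2]
def tri(p,q): # scene px, top px
    o,d=ray("scene",p);e,f=ray("top",q);s=np.linalg.lstsq(np.c_[d,-f],e-o,rcond=None)[0]
    a,b=o+d*s[0],e+f*s[1];return (a+b)/2,np.linalg.norm(a-b)
def proj(n,P):
    K,M,t,r=cam(n);return cv2.projectPoints(np.array(P,float).reshape(-1,3),r,t,K,None)[0][:,0]
def crop(img,x,y,w,h,k,grid=20):
    c=cv2.resize(img[y:y+h,x:x+w],None,fx=k,fy=k,interpolation=cv2.INTER_CUBIC)
    for g in range((x//grid+1)*grid,x+w,grid): cv2.putText(c,str(g),((g-x)*k-10,10),0,.35,(0,0,255),1);cv2.line(c,((g-x)*k,12),((g-x)*k,18),(0,0,255),1)
    for g in range((y//grid+1)*grid,y+h,grid): cv2.putText(c,str(g),(0,(g-y)*k+4),0,.35,(0,0,255),1);cv2.line(c,(24,(g-y)*k),(30,(g-y)*k),(0,0,255),1)
    return c
E
python3 - <<'E'
from h import *
s=cv2.imread('pics/scene0.png');t=cv2.imread('pics/top0.png')
a=np.hstack([crop(t,225,115,130,160,3),crop(s,300,95,136,160,3)])[:480,:798]
b=np.hstack([crop(t,380,160,130,40,3)])
cv2.imwrite('pics/z1.png',a)
b=np.hstack([crop(t,385,165,60,36,6,10),crop(s,245,265,64,36,6,10)]);b2=crop(t,385,165,110,90,4)
cv2.imwrite('pics/z2.png',b)
E
```

```text
(no output)
```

View pics/z1.png

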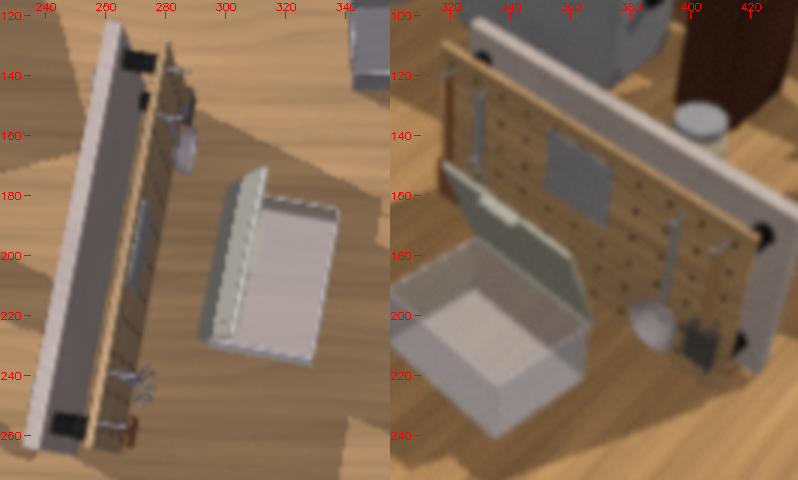

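View pics/z2.png

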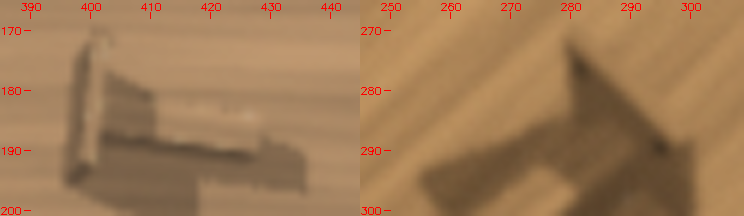

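Run:
```python
from h import *
np.set_printoptions(precision=4,suppress=True)
a=onz("top",(282,130),.235);b=onz("top",(256.3,264),.235);d=(a-b)/np.linalg.norm(a-b)
print("board",a,b,np.linalg.norm(a-b),(a+b)/2)
# board front vertical plane; plate corners by scene ray on plane
xb=np.array([-d[1],d[0],0]); xb=xb if xb[1]>0 else -xb; yb=np.cross([0,0,1],xb)
print("yaw of x",np.degrees(np.arctan2(xb[1],xb[0])))
o0=(a+b)/2-.004*xb
P=[]
for p in [(352.3,138.3),(373.3,150),(372.3,171),(351.7,156.7)]:
    o,e=ray("scene",p);P.append(o+e*((o0-o)@xb)/(e@xb))
P=np.array(P);print("plate",P,P.mean(0),"along",(P-o0)@yb)
m=o0.copy();m[2]=.175
# tub rim
for n,p in [("r1",(337.3,185)),("r2",(329.3,236.7)),("h",(293.3,230)),("h2",(313,180))]: q=onz("top",p,.085);print(n,q,(q-m)@xb,(q-m)@yb)
for L in (78,80,82):pass
h=m-.076*xb;h[2]=.085
for ang in np.radians([80,90,100,110,120,130]):
    f=h+.135*(-np.cos(ang)*xb+np.sin(ang)*np.array([0,0,1]))
    print(np.degrees(ang).round(),*[proj(n,[f-.093*yb,f+.093*yb,h-.093*yb,h+.093*yb]).round(0).tolist() for n in("scene","top")])
print("bracket plate",onz("top",(399,172),.07),onz("top",(395.5,195.5),.07))
print("arm end",onz("top",(428,187.5),.036))
t=cv2.imread('pics/top0.png');s=cv2.imread('pics/scene0.png')
f=lambda i:cv2.normalize(i,None,0,255,cv2.NORM_MINMAX)
A=crop(f(t[160:210,380:450]),0,0,70,50,8,10);B=crop(f(s[262:322,244:309]),0,0,65,60,8,10)[:400]
B=cv2.resize(B,(240*2-100,400))if 0 else B
cv2.imwrite('pics/z3.png',cv2.resize(np.vstack([np.hstack([A[:, :560]])]),(800,571)))
cv2.imwrite('pics/z4.png',crop(f(s[262:322,244:309]),0,0,65,60,8,10))
```

```text
board [0.7547 0.2118 0.235 ] [0.3276 0.2688 0.235 ] 0.4308920337239066 [0.5411 0.2403 0.235 ]
yaw of x 82.39833932283831
plate [[0.5045 0.2412 0.2163]
 [0.5927 0.2294 0.2227]
 [0.5989 0.2286 0.1421]
 [0.5077 0.2408 0.1434]] [0.551  0.235  0.1811] along [ 0.0364 -0.0526 -0.0588  0.0332]
r1 [0.6131 0.0264 0.085 ] -0.1984878854625363 -0.09968751423859838
r2 [0.4316 0.0491 0.085 ] -0.20002241664380763 0.08323548323099453
h [0.4509 0.1729 0.085 ] -0.07476217097828114 0.08053074580736783
h2 [0.6283 0.1118 0.085 ] -0.11182164643119198 -0.10346289192111907
80.0 [[360.0, 173.0], [317.0, 143.0], [362.0, 201.0], [322.0, 171.0]] [[308.0, 173.0], [297.0, 230.0], [302.0, 181.0], [293.0, 234.0]]
90.0 [[365.0, 168.0], [322.0, 139.0], [362.0, 201.0], [322.0, 171.0]] [[300.0, 172.0], [290.0, 229.0], [302.0, 181.0], [293.0, 234.0]]
100.0 [[371.0, 165.0], [328.0, 136.0], [362.0, 201.0], [322.0, 171.0]] [[293.0, 171.0], [283.0, 228.0], [302.0, 181.0], [293.0, 234.0]]
110.0 [[376.0, 164.0], [333.0, 135.0], [362.0, 201.0], [322.0, 171.0]] [[286.0, 170.0], [276.0, 227.0], [302.0, 181.0], [293.0, 234.0]]
120.0 [[381.0, 163.0], [338.0, 135.0], [362.0, 201.0], [322.0, 171.0]] [[280.0, 170.0], [269.0, 226.0], [302.0, 181.0], [293.0, 234.0]]
130.0 [[384.0, 164.0], [342.0, 136.0], [362.0, 201.0], [322.0, 171.0]] [[275.0, 170.0], [264.0, 226.0], [302.0, 181.0], [293.0, 234.0]]
bracket plate [ 0.6706 -0.1919  0.07  ] [ 0.5851 -0.1796  0.07  ]
arm end [ 0.6251 -0.3026  0.036 ]
```

View pics/z3.png

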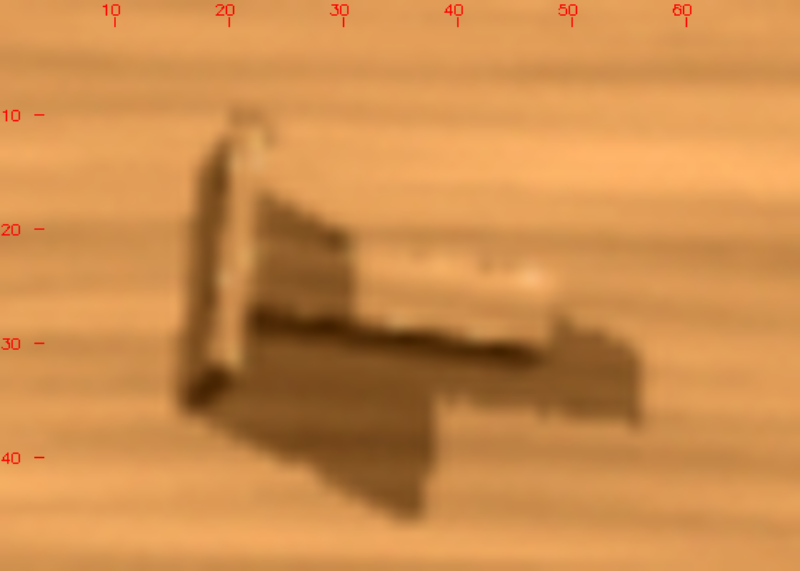

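View pics/z4.png

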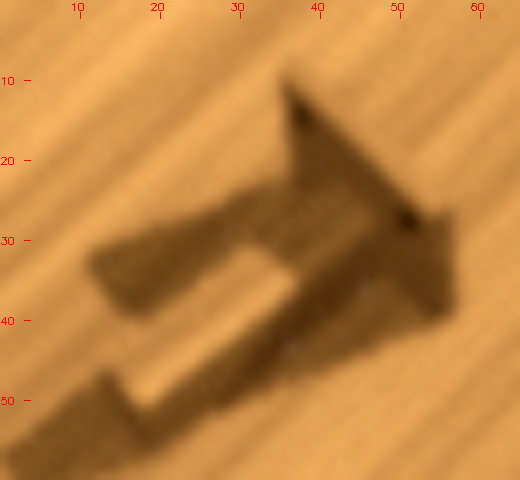

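The bracket's plate top runs from about (400.5,171) to (398.5,193) in the top view, and its arm from (402,183) to (428,187). The lid is about 72° open, leaning towards the robot. I'll refine once more with colour masks, then move.

Run:
```python
from h import *
np.set_printoptions(precision=4,suppress=True)
s=cv2.imread('pics/scene0.png').astype(int);t=cv2.imread('pics/top0.png').astype(int)
# steel plate: blue-ish grey
for n,i,(x,y,w,h) in(("scene",s,(346,134,34,42)),("top",t,(264,178,14,40))):
    c=i[y:y+h,x:x+w];m=((c[...,2]-c[...,0])<12).astype(np.uint8)
    k,lab,st,ce=cv2.connectedComponentsWithStats(m);j=1+np.argmax(st[1:,4]);cnt=cv2.findContours((lab==j).astype(np.uint8),0,2)[0][0]
    q=cv2.approxPolyDP(cv2.convexHull(cnt),2,True)[:,0]+[x,y];print(n,st[j],ce[j]+[x,y],q.tolist())
print(t[150,264:290].tolist()); print(t[240,250:270].tolist())
g=lambda p,z:onz("top",p,z)
print("back bottom",g((396,195),0),g((398,174.5),0))
print("top outer",g((400.2,172),.07),g((398.5,192.7),.07))
print("top inner",g((403,172),.07),g((401.3,192.5),.07))
print("arm upper",g((411,181.7),.036),g((428,184),.036))
print("arm lower",g((402.5,186.6),.036),g((427.5,190),.036))
# scene: plate top corners, arm end
for nm,p,z in(("pl top",(244+36,262+10),.07),("pl top2",(244+51,262+27),.07),("plate foot outer?",(244+56,262+39),0)): print(nm,onz("scene",p,z))
```

```text
scene [  6   5  22  31 400] [362.37 153.78] [[354, 139], [373, 151], [370, 169], [352, 156]]
top [  3   4   9  31 136] [271.1765 197.2132] [[273, 182], [275, 190], [270, 212], [267, 207]]
[[83, 84, 91], [84, 85, 92], [83, 84, 91], [83, 84, 90], [82, 84, 90], [82, 83, 89], [75, 76, 82], [51, 52, 55], [31, 32, 34], [40, 46, 54], [80, 101, 123], [105, 134, 163], [104, 135, 164], [77, 99, 121], [62, 78, 94], [55, 69, 83], [58, 72, 87], [59, 75, 90], [59, 75, 90], [59, 73, 88], [53, 64, 77], [65, 68, 73], [71, 72, 75], [71, 71, 75], [57, 57, 60], [60, 68, 80]]
[[83, 84, 91], [84, 84, 91], [84, 84, 91], [82, 83, 90], [82, 85, 93], [82, 96, 113], [84, 110, 135], [105, 137, 168], [120, 155, 188], [118, 153, 182], [85, 109, 130], [66, 80, 95], [68, 79, 92], [74, 84, 96], [90, 92, 99], [111, 108, 112], [119, 116, 118], [119, 115, 117], [122, 118, 121], [121, 118, 121]]
back bottom [ 0.6011 -0.1927  0.    ] [ 0.679  -0.2001  0.    ]
top outer [ 0.6708 -0.1961  0.07  ] [ 0.5955 -0.1901  0.07  ]
top inner [ 0.6711 -0.2061  0.07  ] [ 0.5965 -0.2     0.07  ]
arm upper [ 0.6446 -0.2412  0.036 ] [ 0.638  -0.3028  0.036 ]
arm lower [ 0.6255 -0.2103  0.036 ] [ 0.6158 -0.3007  0.036 ]
pl top [ 0.6073 -0.2001  0.07  ]
pl top2 [ 0.6742 -0.2119  0.07  ]
plate foot outer? [ 0.6787 -0.2009  0.    ]
```

play_rows(targets=[{"claw":1,"linear":[-1,0,0],"rotation":[0,0,0]},{"claw":1,"linear":[-1,0,0],"rotation":[0,0,0]},{"claw":1,"linear":[-1,0,0],"rotation":[0,0,0]},{"claw":1,"linear":[-1,0,0],"rotation":[0,0,0]},{"claw":1,"linear":[-0.5,0,0],"rotation":[0,0,0]},{"claw":1,"linear":[0,0,0],"rotation":[0,0,0]}], newtons=20)

```text
time: 0.6
position: [0.1801, 0.6213, 0.3318]
tool_rot: [-1.009, 1.341, 0.993]
ft_force: [-0.6, 0.8, 0.0]
grip_width: 0.629
```

Run:
```python
from h import *
np.set_printoptions(precision=4,suppress=True)
a=onz("top",(277,150),.235);b=onz("top",(260.2,240),.235);d=(a-b);d/=np.linalg.norm(d)
xb=np.array([-d[1],d[0],0]);yb=np.cross([0,0,1],xb);print("yaw",np.degrees(np.arctan2(xb[1],xb[0])))
o0=a-.004*xb
for p in [(353.8,138.5),(373.5,150.7),(371.5,170.5),(351.8,157),(362.5,154)]:
    o,e=ray("scene",p);P=o+e*((o0-o)@xb)/(e@xb);print(P)
print(tri((353.8,138.5),(268.,212)),tri((373.5,150.7),(273.3,181.5)))
```

```text
yaw 82.70037335906187
[0.5088 0.2433 0.2164]
[0.5917 0.2327 0.2174]
[0.5934 0.2325 0.1384]
[0.5062 0.2437 0.1395]
[0.5501 0.238  0.1791]
(array([0.4967, 0.2505, 0.2049]), np.float64(0.0120249788986127)) (array([0.5899, 0.234 , 0.2155]), np.float64(0.0018642946150138502))
```

play_rows(targets=[{"claw":1,"linear":[0,0,0],"rotation":[-0.05,0,0]},{"claw":1,"linear":[0,0,0],"rotation":[-0.05,0,0]},{"claw":1,"linear":[0,-1,-0.95],"rotation":[0,0,0]},{"claw":1,"linear":[0,-1,-0.95],"rotation":[0,0,0]},{"claw":1,"linear":[0,-1,-0.95],"rotation":[0,0,0]},{"claw":1,"linear":[0,-1,-0.95],"rotation":[0,0,0]},{"claw":1,"linear":[0,-1,-0.95],"rotation":[0,0,0]},{"claw":1,"linear":[0,-1,-0.95],"rotation":[0,0,0]},{"claw":1,"linear":[0,-1,-0.95],"rotation":[0,0,0]},{"claw":1,"linear":[0,-1,-0.95],"rotation":[0,0,0]}])

```text
time: 1.43
position: [0.3529, 0.4055, 0.3178]
tool_rot: [-1.151, 1.286, 1.136]
ft_force: [0.6, 0.0, -0.4]
grip_width: 0.007
```

```bash
cat > g.py <<'E'
import sys
from h import *
np.set_printoptions(precision=3,suppress=True)
s=get_state();M=R.from_rotvec(s['tool_rot']).as_matrix()
def go(p,az,axis='z'):
    """units of move to TCP p with tool pointing down, tool z azimuth az deg"""
    z=np.array([np.cos(np.radians(az)),np.sin(np.radians(az)),0]);x=np.array([0,0,-1.]);W=np.c_[x,np.cross(z,x),z]
    print("t",s['time'],"pos",s['position'],"F",s['ft_force'],"j",s['joint_positions'])
    print("rot units",R.from_matrix(M.T@W).as_rotvec()/(np.pi/2),"shift units now",M.T@(np.array(p)-s['position'])/.025,"in final axes",W.T@(np.array(p)-s['position'])/.025)
if len(sys.argv)>4: go([float(v) for v in sys.argv[1:4]],float(sys.argv[4]))
E
python3 g.py .5415 .177 .25 82.7
```

```text
t 1.4333 pos [0.353 0.406 0.318] F [ 0.646  0.018 -0.385] j [-0.975  0.077  0.073  1.552 -0.002  1.546  0.573]
rot units [ 0.02  -0.019 -0.009] shift units now [ 2.835 -8.426 -8.292] in final axes [ 2.711 -8.643 -8.109]
```

play_rows(targets=[{"claw":1,"linear":[-0.2,-1,-0.95],"rotation":[0,-0.02,-0.01]},{"claw":1,"linear":[0,-1,-0.95],"rotation":[0.02,0,0]},{"claw":1,"linear":[0,-1,-0.95],"rotation":[0,0,0]},{"claw":1,"linear":[0,-1,-0.95],"rotation":[0,0,0]},{"claw":1,"linear":[0,-1,-0.95],"rotation":[0,0,0]},{"claw":1,"linear":[0,-1,-0.95],"rotation":[0,0,0]},{"claw":1,"linear":[0,-1,-0.95],"rotation":[0,0,0]},{"claw":1,"linear":[0,-0.8,-0.7],"rotation":[0,0,0]},{"claw":1,"linear":[0,0,0],"rotation":[0,0,0]}])

```text
time: 2.18
position: [0.5313, 0.1757, 0.3101]
tool_rot: [-1.108, 1.286, 1.104]
ft_force: [-0.5, -0.6, -0.0]
grip_width: 0.007
```

```bash
python3 g.py .5415 .177 .185 82.7
```

```text
t 2.1833 pos [0.531 0.176 0.31 ] F [-0.483 -0.569 -0.005] j [-0.676  0.106  0.335  1.542 -0.028  1.511  1.088]
rot units [-0.009 -0.007 -0.004] shift units now [ 4.998 -0.428  0.164] in final axes [ 5.002 -0.396  0.103]
```

play_rows(targets=[{"claw":1,"linear":[0.5,-0.4,0.2],"rotation":[-0.01,-0.007,0]},{"claw":1,"linear":[0.8,0,0.1],"rotation":[0,0,0]},{"claw":1,"linear":[0.8,0,0],"rotation":[0,0,0]},{"claw":1,"linear":[0.8,0,0],"rotation":[0,0,0]},{"claw":1,"linear":[0,0,0],"rotation":[0,0,0]}])

```text
time: 2.6
position: [0.5413, 0.1779, 0.2292]
tool_rot: [-1.106, 1.279, 1.118]
ft_force: [-0.9, -0.2, -0.1]
grip_width: 0.007
```

```bash
python3 g.py .5415 .177 .185 82.7
python3 - <<'E'
from h import *
s=get_image('scene');t=get_image('top')
cv2.imwrite('pics/a.png',np.hstack([crop(t,225,115,130,160,3),crop(s,300,95,136,160,3)])[:480,:798])
E
```

```text
t 2.6 pos [0.541 0.178 0.229] F [-0.876 -0.182 -0.129] j [-0.662  0.156  0.336  1.648 -0.055  1.358  1.12 ]
rot units [-0.004 -0.002 -0.007] shift units now [ 1.766 -0.035 -0.029] in final axes [ 1.767 -0.014 -0.034]
```

View pics/a.png

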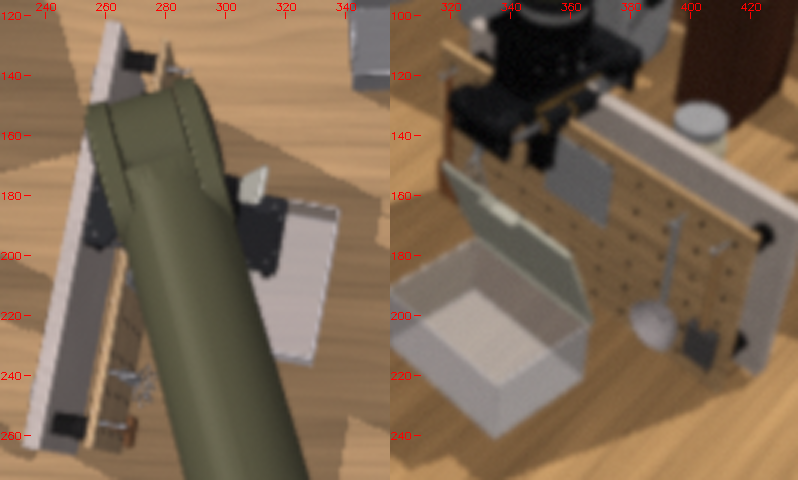

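play_rows(targets=[{"claw":1,"linear":[0.7,0,0],"rotation":[0,0,0]},{"claw":1,"linear":[0.5,0,0],"rotation":[0,0,0]},{"claw":1,"linear":[0,0,-0.5],"rotation":[0,0,0]},{"claw":1,"linear":[0,0,-0.5],"rotation":[0,0,0]},{"claw":1,"linear":[0.1,0,-0.4],"rotation":[0,0,0]},{"claw":1,"linear":[0.1,0,-0.4],"rotation":[0,0,0]},{"claw":1,"linear":[0.1,0,-0.4],"rotation":[0,0,0]},{"claw":1,"linear":[0,0,0],"rotation":[0,0,0]}])

```text
time: 3.37
position: [0.5384, 0.1199, 0.2021]
tool_rot: [-1.108, 1.261, 1.111]
ft_force: [0.2, -0.3, -0.4]
grip_width: 0.004
```

```bash
python3 g.py .532 .102 .188 82.7
```

```text
t 3.3667 pos [0.538 0.12  0.202] F [ 0.152 -0.328 -0.425] j [-0.607  0.118  0.372  1.745 -0.05   1.281  1.215]
rot units [-0.004  0.005  0.002] shift units now [ 0.559  0.162 -0.749] in final axes [ 0.565  0.164 -0.745]
```

Run:
```python
from h import *
cv2.imwrite('pics/b.png',crop(get_image('scene'),300,95,120,140,4))
```

```text
(no output)
```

View pics/b.png

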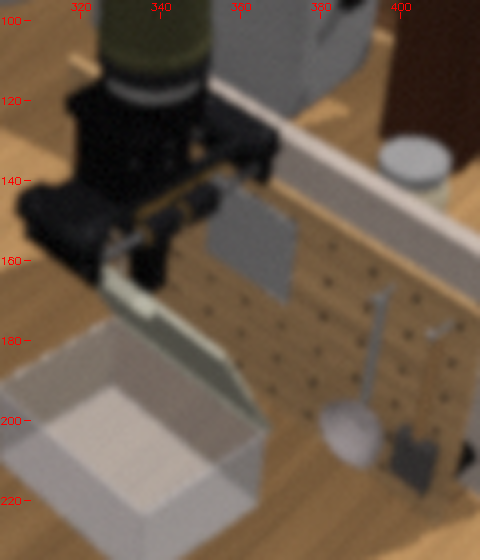

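play_rows(targets=[{"claw":1,"linear":[0.4,0.1,-0.2],"rotation":[0,0,0]},{"claw":1,"linear":[0.4,0.1,-0.4],"rotation":[0,0,0]},{"claw":1,"linear":[0.4,0,-0.4],"rotation":[0,0,0]},{"claw":1,"linear":[0.4,0,-0.3],"rotation":[0,0,0]},{"claw":1,"linear":[0.4,0,-0.3],"rotation":[0,0,0]},{"claw":1,"linear":[0.4,0,-0.2],"rotation":[0,0,0]},{"claw":1,"linear":[0,0,0],"rotation":[0,0,0]}])

```text
time: 4.0
position: [0.527, 0.0737, 0.1361]
tool_rot: [-1.109, 1.258, 1.112]
ft_force: [0.3, 1.0, 0.4]
grip_width: 0.001
```

```bash
python3 g.py .5277 .0662 .091 82.7
```

```text
t 4.0 pos [0.527 0.074 0.136] F [0.31  1.017 0.351] j [-0.557  0.128  0.402  1.874 -0.062  1.143  1.307]
rot units [-0.002  0.006  0.003] shift units now [ 1.8   -0.059 -0.31 ] in final axes [ 1.802 -0.067 -0.295]
```

play_rows(targets=[{"claw":1,"linear":[0.4,0,-0.15],"rotation":[0,0,0]},{"claw":1,"linear":[0.4,0,-0.1],"rotation":[0,0,0]},{"claw":1,"linear":[0.4,0,0],"rotation":[0,0,0]},{"claw":1,"linear":[0.4,0,0],"rotation":[0,0,0]},{"claw":1,"linear":[0.2,0,0],"rotation":[0,0,0]},{"claw":1,"linear":[0.1,0,0],"rotation":[0,0,0]},{"claw":1,"linear":[0,0,0],"rotation":[0,0,0]}])

```text
time: 4.58
position: [0.5278, 0.067, 0.0921]
tool_rot: [-1.107, 1.257, 1.114]
ft_force: [-0.3, 0.5, -0.3]
grip_width: 0.002
```

```bash
python3 g.py .5277 .0662 .091 82.7
```

```text
t 4.5833 pos [0.528 0.067 0.092] F [-0.295  0.485 -0.342] j [-0.539  0.177  0.405  1.918 -0.09   1.056  1.344]
rot units [-0.002  0.007  0.003] shift units now [ 0.043 -0.001 -0.031] in final axes [ 0.044 -0.001 -0.03 ]
```

play_rows(targets=[{"claw":1,"linear":[0.1,0,0],"rotation":[0,0,0]},{"claw":1,"linear":[0.1,0,0],"rotation":[0,0,0]}])

```text
time: 4.75
position: [0.5287, 0.0672, 0.0909]
tool_rot: [-1.107, 1.256, 1.114]
ft_force: [-12.3, -3.9, 31.7]
grip_width: 0.002
```

play_rows(targets=[{"claw":1,"linear":[0.1,0,0],"rotation":[0,0,0]},{"claw":1,"linear":[0.1,0,0],"rotation":[0,0,0]}])

```text
time: 4.92
position: [0.5286, 0.0673, 0.0911]
tool_rot: [-1.105, 1.256, 1.117]
ft_force: [-8.5, -2.0, 22.4]
grip_width: 0.009
```

play_rows(targets=[{"claw":1,"linear":[-0.5,0,0],"rotation":[0,0,0]},{"claw":0.5,"linear":[-1,0,0],"rotation":[0,0,0]},{"claw":0,"linear":[-1,0,0],"rotation":[0,0,0]},{"claw":0,"linear":[-1,0,0],"rotation":[0,0,0]},{"claw":0,"linear":[-1,0,0],"rotation":[0,0,0]},{"claw":0,"linear":[-1,-0.4,-0.9],"rotation":[0,0,0]},{"claw":0,"linear":[-0.5,-0.45,-0.95],"rotation":[0,0,0]},{"claw":0,"linear":[0,-0.45,-0.95],"rotation":[0,0,0]},{"claw":0,"linear":[0,-0.45,-0.95],"rotation":[0,0,0]},{"claw":0,"linear":[0,-0.45,-0.95],"rotation":[0,0,0]}])

```text
time: 5.75
position: [0.5687, -0.0485, 0.2382]
tool_rot: [-1.118, 1.248, 1.14]
ft_force: [0.3, 0.4, -0.3]
grip_width: 0.602
```

play_rows(targets=[{"claw":0,"linear":[0,-0.45,-0.95],"rotation":[0,0,0]},{"claw":0,"linear":[0,-0.45,-0.95],"rotation":[0,0,0]},{"claw":0,"linear":[0,-0.45,-0.95],"rotation":[0,0,0]},{"claw":0,"linear":[0,-0.45,-0.95],"rotation":[0,0,0]},{"claw":0,"linear":[0,-0.45,-0.95],"rotation":[0,0,0]},{"claw":0,"linear":[0,-0.45,-0.95],"rotation":[0,0,0]},{"claw":0,"linear":[0,0,0],"rotation":[0.07,0,0]},{"claw":0,"linear":[0,0,0],"rotation":[0.075,0,0]},{"claw":0,"linear":[0,0,0],"rotation":[0.075,0,0]},{"claw":0,"linear":[0,0,0],"rotation":[0.075,0,0]}])

```text
time: 6.58
position: [0.6243, -0.2093, 0.2204]
tool_rot: [-0.753, 1.436, 0.778]
ft_force: [-0.2, 0.5, -0.5]
grip_width: 0.994
```

play_rows(targets=[{"claw":0,"linear":[0,0,0],"rotation":[0.075,0,0]},{"claw":0,"linear":[0,0,0],"rotation":[0.075,0,0]},{"claw":0,"linear":[0,0,0],"rotation":[0.075,0,0]},{"claw":0,"linear":[0,0,0],"rotation":[0.075,0,0]},{"claw":0,"linear":[0,0,0],"rotation":[0.075,0,0]},{"claw":0,"linear":[0,0,0],"rotation":[0.075,0,0]},{"claw":0,"linear":[0,0,0],"rotation":[0.075,0,0]},{"claw":0,"linear":[0,0,0],"rotation":[0.075,0,0]},{"claw":0,"linear":[0,0,0],"rotation":[0,0,0]}])

```text
time: 7.33
position: [0.6255, -0.2047, 0.2056]
tool_rot: [0.015, 1.594, 0.003]
ft_force: [-0.2, 0.4, -0.3]
grip_width: 0.994
```

```bash
python3 g.py .632 -.256 .10 -5.7;python3 - <<'E'
from h import *
s=get_image('scene')
cv2.imwrite('pics/c.png',np.hstack([crop(s,290,95,130,150,3),crop(s,225,170,130,150,3)]))
E
```

```text
t 7.3333 pos [ 0.626 -0.205  0.206] F [-0.214  0.415 -0.331] j [-0.337  0.466  0.854  1.453 -0.351  1.407  0.522]
rot units [ 0.058 -0.015 -0.007] shift units now [ 4.195 -2.097  0.37 ] in final axes [ 4.226 -2.015  0.461]
```

View pics/c.png

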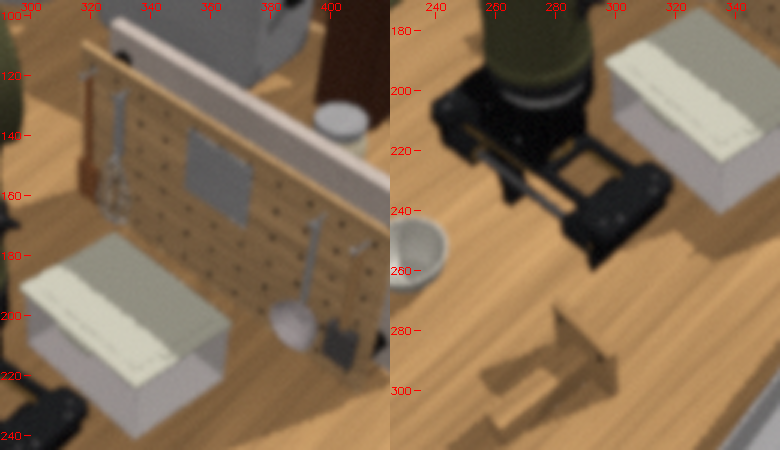

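The lid lies flat on the tub and the bracket is untouched at (280,295). Next is the approach to the bracket.

play_rows(targets=[{"claw":0,"linear":[0,-0.9,0.2],"rotation":[0.058,-0.015,-0.007]},{"claw":0,"linear":[0,-0.9,0.2],"rotation":[0,0,0]},{"claw":0,"linear":[0.5,-0.25,0.05],"rotation":[0,0,0]},{"claw":0,"linear":[1,0,0],"rotation":[0,0,0]},{"claw":0,"linear":[1,0,0],"rotation":[0,0,0]},{"claw":0,"linear":[1,0,0],"rotation":[0,0,0]},{"claw":0,"linear":[0.3,0,0],"rotation":[0,0,0]},{"claw":0,"linear":[0,0,0],"rotation":[0,0,0]}])

```text
time: 8.05
position: [0.6352, -0.2538, 0.0988]
tool_rot: [0.056, 1.572, -0.053]
ft_force: [-0.2, 0.2, 0.0]
grip_width: 1.001
```

```bash
python3 g.py .632 -.256 .005 -5.7
```

```text
t 8.05 pos [ 0.635 -0.254  0.099] F [-0.224  0.186  0.029] j [-0.237  0.589  0.816  1.524 -0.445  1.225  0.58 ]
rot units [ 0.019 -0.001 -0.001] shift units now [ 3.753 -0.103 -0.112] in final axes [ 3.753 -0.101 -0.117]
```

play_rows(targets=[{"claw":0,"linear":[0.8,-0.1,-0.1],"rotation":[0.019,0,0]},{"claw":0,"linear":[0.8,0,0],"rotation":[0,0,0]},{"claw":0,"linear":[0.8,0,0],"rotation":[0,0,0]},{"claw":0,"linear":[0.7,0,0],"rotation":[0,0,0]},{"claw":0,"linear":[0.4,0,0],"rotation":[0,0,0]},{"claw":0,"linear":[0.1,0,0],"rotation":[0,0,0]}])

```text
time: 8.55
position: [0.6365, -0.2542, 0.0099]
tool_rot: [0.072, 1.565, -0.068]
ft_force: [-0.4, -0.1, -0.7]
grip_width: 1.001
```

```bash
python3 g.py .632 -.256 .004 -5.7
```

```text
t 8.55 pos [ 0.637 -0.254  0.01 ] F [-0.444 -0.149 -0.705] j [-0.205  0.678  0.764  1.59  -0.518  1.082  0.607]
rot units [ 0.006  0.003 -0.002] shift units now [ 0.236 -0.09  -0.175] in final axes [ 0.237 -0.091 -0.173]
```

play_rows(targets=[{"claw":0,"linear":[0.2,-0.09,-0.17],"rotation":[0.006,0,0]},{"claw":0,"linear":[0.05,0,0],"rotation":[0,0,0]},{"claw":1,"linear":[0,0,0],"rotation":[0,0,0]},{"claw":1,"linear":[0,0,0],"rotation":[0,0,0]},{"claw":1,"linear":[0,0,0],"rotation":[0,0,0]},{"claw":1,"linear":[0,0,0],"rotation":[0,0,0]},{"claw":1,"linear":[0,0,0],"rotation":[0,0,0]},{"claw":1,"linear":[0,0,0],"rotation":[0,0,0]},{"claw":1,"linear":[0,0,0],"rotation":[0,0,0]},{"claw":1,"linear":[0,0,0],"rotation":[0,0,0]}], newtons=15)

```text
time: 9.38
position: [0.6357, -0.2574, 0.0095]
tool_rot: [0.077, 1.556, -0.076]
ft_force: [0.2, -0.2, -0.3]
grip_width: 0.481
```

play_rows(targets=[{"claw":1,"linear":[0,0,0],"rotation":[0,0,0]},{"claw":1,"linear":[0,0,0],"rotation":[0,0,0]},{"claw":1,"linear":[0,0,0],"rotation":[0,0,0]}], newtons=45)

```text
time: 9.63
position: [0.6354, -0.2574, 0.0096]
tool_rot: [0.076, 1.557, -0.076]
ft_force: [-0.5, 0.1, 0.3]
grip_width: 0.271
```

```bash
python3 g.py .632 -.256 .25 -7.3
```

```text
t 9.6333 pos [ 0.635 -0.257  0.01 ] F [-0.481  0.097  0.313] j [-0.203  0.674  0.766  1.598 -0.522  1.071  0.608]
rot units [ 0.019  0.008 -0.001] shift units now [-9.618  0.052 -0.019] in final axes [-9.617  0.037 -0.143]
```

play_rows(targets=[{"claw":1,"linear":[-0.4,0,0],"rotation":[0,0,0]},{"claw":1,"linear":[-0.8,0,0],"rotation":[0,0,0]},{"claw":1,"linear":[-1,0,0],"rotation":[0,0,0]},{"claw":1,"linear":[-1,0,0],"rotation":[0,0,0]},{"claw":1,"linear":[-1,0,0],"rotation":[0,0,0]},{"claw":1,"linear":[-1,0,0],"rotation":[0,0,0]},{"claw":1,"linear":[-1,0,0],"rotation":[0,0,0]},{"claw":1,"linear":[-1,0,0],"rotation":[0,0,0]},{"claw":1,"linear":[-0.5,0,0],"rotation":[0,0,0]},{"claw":1,"linear":[0,0,0],"rotation":[0,0,0]}], newtons=45)

```text
time: 10.47
position: [0.6297, -0.2567, 0.2107]
tool_rot: [0.079, 1.565, -0.077]
ft_force: [0.5, -0.2, -1.4]
grip_width: 0.273
```

```bash
python3 g.py .536 .13 .20 -7.3; python3 -c "
from bench import *;print(get_state()['grip_width'])"
```

```text
t 10.4667 pos [ 0.63  -0.257  0.211] F [ 0.472 -0.153 -1.379] j [-0.263  0.498  0.875  1.415 -0.385  1.401  0.515]
rot units [ 0.018  0.003 -0.001] shift units now [ 0.434 15.017 -5.265] in final axes [ 0.427 14.865 -5.682]
0.2731864765577666
```

play_rows(targets=[{"claw":1,"linear":[0,0.5,-0.2],"rotation":[0.018,0.003,0]},{"claw":1,"linear":[0,0.9,-0.35],"rotation":[0,0,0]},{"claw":1,"linear":[0,0.9,-0.35],"rotation":[0,0,0]},{"claw":1,"linear":[0,0.9,-0.35],"rotation":[0,0,0]},{"claw":1,"linear":[0,0.9,-0.35],"rotation":[0,0,0]},{"claw":1,"linear":[0,0.9,-0.35],"rotation":[0,0,0]},{"claw":1,"linear":[0,0.9,-0.35],"rotation":[0,0,0]},{"claw":1,"linear":[0,0.9,-0.35],"rotation":[0,0,0]},{"claw":1,"linear":[0,0.9,-0.35],"rotation":[0,0,0]},{"claw":1,"linear":[0,0.9,-0.35],"rotation":[0,0,0]}])

```text
time: 11.3
position: [0.5648, -0.0313, 0.1975]
tool_rot: [0.108, 1.584, -0.117]
ft_force: [0.9, -0.1, -1.6]
grip_width: 0.27
```

```bash
python3 g.py .536 .13 .17 -7.3
```

```text
t 11.3 pos [ 0.565 -0.031  0.198] F [ 0.903 -0.105 -1.598] j [-0.769  0.223  0.893  1.713 -0.173  1.307  0.017]
rot units [-0.01  -0.01   0.004] shift units now [ 1.09   6.227 -2.043] in final axes [ 1.1    6.252 -1.961]
```

play_rows(targets=[{"claw":1,"linear":[0.2,0.9,-0.35],"rotation":[-0.01,-0.01,0.004]},{"claw":1,"linear":[0.2,0.9,-0.3],"rotation":[0,0,0]},{"claw":1,"linear":[0.2,0.9,-0.3],"rotation":[0,0,0]},{"claw":1,"linear":[0.2,0.9,-0.3],"rotation":[0,0,0]},{"claw":1,"linear":[0.2,0.8,-0.3],"rotation":[0,0,0]},{"claw":1,"linear":[0,0.5,-0.2],"rotation":[0,0,0]},{"claw":1,"linear":[0,0,0],"rotation":[0,0,0]},{"claw":1,"linear":[0,0,0],"rotation":[0,0,0]}])

```text
time: 11.97
position: [0.5252, 0.1092, 0.1599]
tool_rot: [0.088, 1.585, -0.092]
ft_force: [0.7, -0.0, -0.9]
grip_width: 0.275
```

```bash
python3 g.py .538 .145 .150 -7.3;python3 - <<'E'
from h import *
s=get_image('scene');t=get_image('top')
cv2.imwrite('pics/d.png',np.hstack([crop(t,225,115,130,160,3),crop(s,300,95,136,160,3)])[:480,:798])
E
```

```text
t 11.9667 pos [0.525 0.109 0.16 ] F [ 0.746 -0.025 -0.942] j [-0.981  0.161  0.803  1.828 -0.124  1.22  -0.255]
rot units [ 0.008 -0.01   0.002] shift units now [0.387 1.484 0.352] in final axes [0.398 1.487 0.327]
```

View pics/d.png

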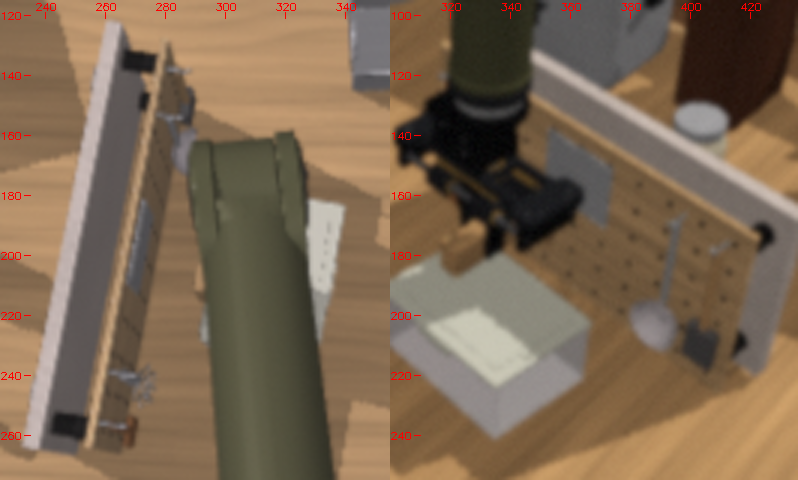

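The bracket is held level in front of the steel plate, with the lid flat below. The end of its arm shows in the scene view near (322,175) to (332,182). I'll compare that with the predicted positions.

Run:
```python
from h import *
np.set_printoptions(precision=1,suppress=True)
s=get_state();M=R.from_rotvec(s['tool_rot']).as_matrix();x,y,z=M.T # x down, y=fwd? 
print(M.round(3))
X=M[:,1];Y=np.cross([0,0,1],X);p=s['position']
o=p+[0,0,-.0095] # underside under arm point
f=lambda a,b,c:o+a*X+b*Y+np.array([0,0,c])
print("scene arm end TL,TR,BL,BR",proj("scene",[f(-.047,.012,.036),f(-.047,-.012,.036),f(-.047,.012,0),f(-.047,-.012,0)]))
print("top plate back top corners",proj("top",[f(.065,.04,.07),f(.065,-.04,.07),f(.055,.04,.07),f(.065,.04,0)]))
b=cv2.imread('pics/d.png')
cv2.imwrite('pics/e.png',np.hstack([cv2.resize(b[210:330,150:260],None,fx=4,fy=4),cv2.resize(b[200:320,400:490],None,fx=4,fy=4)]))
```

```text
[[-0.   0.1  1. ]
 [-0.   1.  -0.1]
 [-1.  -0.  -0. ]]
scene arm end TL,TR,BL,BR [[316.1 174.6]
 [321.6 178.6]
 [316.1 183.4]
 [321.5 187.5]]
top plate back top corners [[289.3 211.5]
 [293.4 186.8]
 [292.5 211.9]
 [291.  214.8]]
```

View pics/e.png

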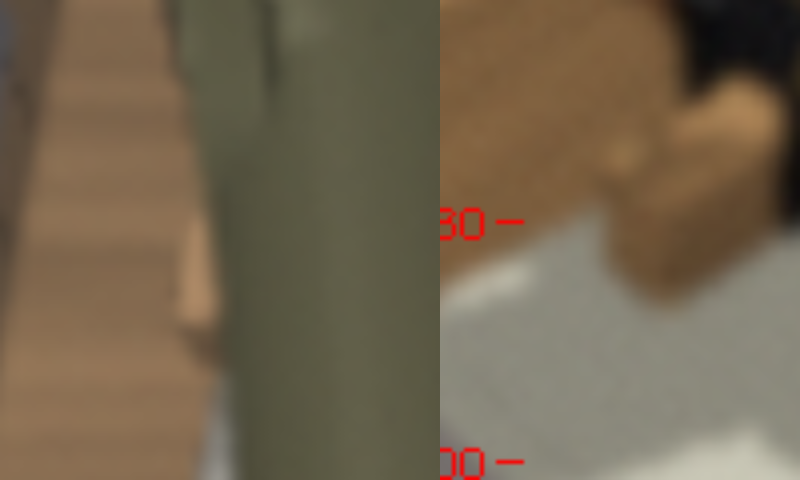

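play_rows(targets=[{"claw":1,"linear":[0.2,0.5,0.2],"rotation":[0.008,-0.01,0]},{"claw":1,"linear":[0.2,0.5,0.15],"rotation":[0,0,0]},{"claw":1,"linear":[0,0.4,0],"rotation":[0,0,0]},{"claw":1,"linear":[0,0,0],"rotation":[0,0,0]},{"claw":1,"linear":[0,0,0],"rotation":[0,0,0]}])

```text
time: 12.48
position: [0.5417, 0.1342, 0.1505]
tool_rot: [0.107, 1.564, -0.117]
ft_force: [0.8, -0.8, -2.1]
grip_width: 0.272
```

```bash
python3 g.py .5417 .1745 .150 -7.3
```

```text
t 12.4833 pos [0.542 0.134 0.15 ] F [ 0.758 -0.76  -2.107] j [-0.992  0.212  0.789  1.802 -0.154  1.191 -0.299]
rot units [-0.009  0.002  0.004] shift units now [ 0.009  1.597 -0.228] in final axes [ 0.02   1.6   -0.204]
```

play_rows(targets=[{"claw":1,"linear":[0,0.4,-0.1],"rotation":[-0.009,0.002,0.004]},{"claw":1,"linear":[0,0.4,-0.1],"rotation":[0,0,0]},{"claw":1,"linear":[0,0.3,0],"rotation":[0,0,0]},{"claw":1,"linear":[0,0.2,0],"rotation":[0,0,0]},{"claw":1,"linear":[0,0,0],"rotation":[0,0,0]}])

```text
time: 12.9
position: [0.5414, 0.1678, 0.1516]
tool_rot: [0.104, 1.567, -0.101]
ft_force: [0.0, 0.3, -1.9]
grip_width: 0.275
```

```bash
python3 g.py .5417 .1745 .150 -7.3
```

```text
t 12.9 pos [0.541 0.168 0.152] F [ 0.008  0.284 -1.873] j [-1.017  0.231  0.768  1.78  -0.173  1.197 -0.33 ]
rot units [-0.002  0.001 -0.001] shift units now [ 0.064  0.268 -0.025] in final axes [ 0.063  0.269 -0.024]
```

play_rows(targets=[{"claw":1,"linear":[0.05,0.15,0],"rotation":[0,0,0]},{"claw":1,"linear":[0,0.15,0],"rotation":[0,0,0]},{"claw":1,"linear":[0,0.1,0],"rotation":[0,0,0]},{"claw":1,"linear":[0,0,0],"rotation":[0,0,0]}])

```text
time: 13.23
position: [0.5427, 0.1772, 0.1502]
tool_rot: [0.102, 1.568, -0.104]
ft_force: [-0.6, -2.1, -0.9]
grip_width: 0.274
```

play_rows(targets=[{"claw":1,"linear":[0,0.1,0],"rotation":[0,0,0]},{"claw":1,"linear":[0,0.1,0],"rotation":[0,0,0]},{"claw":1,"linear":[0,0,0],"rotation":[0,0,0]}])

```text
time: 13.48
position: [0.5429, 0.1785, 0.15]
tool_rot: [0.101, 1.57, -0.11]
ft_force: [-1.5, -4.3, -0.8]
grip_width: 0.271
```

Contact came at y ≈ 0.175 as predicted. I'll push on in steps.

play_rows(targets=[{"claw":1,"linear":[0,0.15,0],"rotation":[0,0,0]},{"claw":1,"linear":[0,0.15,0],"rotation":[0,0,0]},{"claw":1,"linear":[0,0.1,0],"rotation":[0,0,0]},{"claw":1,"linear":[0,0,0],"rotation":[0,0,0]}])

```text
time: 13.82
position: [0.5432, 0.1802, 0.1497]
tool_rot: [0.097, 1.574, -0.121]
ft_force: [-2.3, -6.4, 0.3]
grip_width: 0.273
```

```bash
python3 g.py .5427 .183 .150 -7.3
```

```text
t 13.8167 pos [0.543 0.18  0.15 ] F [-2.31  -6.446  0.324] j [-1.028  0.259  0.761  1.757 -0.176  1.212 -0.358]
rot units [-0.007 -0.003  0.01 ] shift units now [-0.012  0.108 -0.035] in final axes [-0.01   0.109 -0.034]
```

play_rows(targets=[{"claw":1,"linear":[0,0.2,0],"rotation":[-0.007,-0.003,0.01]},{"claw":1,"linear":[0,0.2,0],"rotation":[0,0,0.005]},{"claw":1,"linear":[0,0.2,0],"rotation":[0,0,0]},{"claw":1,"linear":[0,0.15,0],"rotation":[0,0,0]}])

```text
time: 14.15
position: [0.5441, 0.1835, 0.1489]
tool_rot: [0.099, 1.575, -0.117]
ft_force: [-4.0, -10.1, 3.0]
grip_width: 0.272
```

play_rows(targets=[{"claw":1,"linear":[0,0.15,0],"rotation":[0,0,0]},{"claw":1,"linear":[0,0.15,0],"rotation":[0,0,0]}])

```text
time: 14.32
position: [0.5442, 0.183, 0.1486]
tool_rot: [0.095, 1.579, -0.128]
ft_force: [-4.5, -9.1, 2.2]
grip_width: 0.274
```

```bash
python3 g.py .5427 .183 .150 -7.3
```

```text
t 14.3167 pos [0.544 0.183 0.149] F [-4.469 -9.115  2.154] j [-1.027  0.271  0.759  1.748 -0.181  1.218 -0.362]
rot units [-0.009 -0.006  0.014] shift units now [-0.053 -0.011 -0.059] in final axes [-0.054 -0.009 -0.058]
```

play_rows(targets=[{"claw":1,"linear":[-0.03,0.15,-0.04],"rotation":[-0.005,-0.004,0.01]},{"claw":1,"linear":[-0.03,0.15,-0.04],"rotation":[-0.004,-0.003,0.01]},{"claw":1,"linear":[0,0.15,0],"rotation":[0,0,0.005]},{"claw":1,"linear":[0,0.15,0],"rotation":[0,0,0.005]},{"claw":1,"linear":[0,0.15,0],"rotation":[0,0,0.005]},{"claw":1,"linear":[0,0.15,0],"rotation":[0,0,0.005]}])

```text
time: 14.82
position: [0.5442, 0.1821, 0.147]
tool_rot: [0.119, 1.57, -0.101]
ft_force: [-2.7, -9.1, 1.3]
grip_width: 0.271
```

```bash
python3 g.py .5427 .183 .150 -7.3
```

```text
t 14.8167 pos [0.544 0.182 0.147] F [-2.748 -9.062  1.318] j [-1.017  0.252  0.759  1.768 -0.198  1.193 -0.341]
rot units [-0.008 -0.002 -0.007] shift units now [-0.12   0.029 -0.066] in final axes [-0.12   0.029 -0.065]
```

play_rows(targets=[{"claw":1,"linear":[-0.08,0.16,-0.03],"rotation":[-0.004,0,-0.003]},{"claw":1,"linear":[-0.06,0.16,0],"rotation":[-0.003,0,0]},{"claw":1,"linear":[-0.03,0.16,0],"rotation":[0,0,0.003]},{"claw":1,"linear":[-0.02,0.16,0],"rotation":[0,0,0.003]},{"claw":1,"linear":[-0.02,0.16,0],"rotation":[0,0,0.003]},{"claw":1,"linear":[-0.02,0.16,0],"rotation":[0,0,0.003]},{"claw":1,"linear":[-0.02,0.16,0],"rotation":[0,0,0.003]},{"claw":1,"linear":[-0.02,0.16,0],"rotation":[0,0,0.003]}])

```text
time: 15.48
position: [0.5443, 0.1826, 0.1483]
tool_rot: [0.106, 1.582, -0.12]
ft_force: [-3.5, -9.0, -0.9]
grip_width: 0.269
```

```bash
python3 g.py .5427 .183 .150 -7.3
```

```text
t 15.4833 pos [0.544 0.183 0.148] F [-3.477 -9.048 -0.883] j [-1.019  0.27   0.759  1.749 -0.193  1.218 -0.352]
rot units [-0.01  -0.009  0.007] shift units now [-0.068  0.004 -0.066] in final axes [-0.069  0.006 -0.065]
```

Steady at about 9.4 N. I'll hold this for more than three seconds.

play_rows(targets=[{"claw":1,"linear":[-0.02,0.16,-0.03],"rotation":[-0.005,-0.004,0.004]},{"claw":1,"linear":[-0.02,0.16,-0.02],"rotation":[-0.003,-0.002,0.004]},{"claw":1,"linear":[-0.01,0.16,0],"rotation":[0,0,0.003]},{"claw":1,"linear":[-0.01,0.16,0],"rotation":[0,0,0.003]},{"claw":1,"linear":[-0.01,0.16,0],"rotation":[0,0,0.003]},{"claw":1,"linear":[-0.01,0.16,0],"rotation":[0,0,0.003]},{"claw":1,"linear":[-0.01,0.16,0],"rotation":[0,0,0.003]},{"claw":1,"linear":[-0.01,0.16,0],"rotation":[0,0,0.003]},{"claw":1,"linear":[-0.01,0.16,0],"rotation":[0,0,0.003]},{"claw":1,"linear":[-0.01,0.16,0],"rotation":[0,0,0.003]}])

```text
time: 16.32
position: [0.5448, 0.1827, 0.147]
tool_rot: [0.105, 1.586, -0.127]
ft_force: [-3.0, -8.5, 0.5]
grip_width: 0.274
```

play_rows(targets=[{"claw":1,"linear":[-0.01,0.16,-0.02],"rotation":[-0.003,-0.002,0.003]},{"claw":1,"linear":[-0.01,0.16,-0.02],"rotation":[-0.003,-0.002,0.003]},{"claw":1,"linear":[-0.01,0.16,0],"rotation":[0,0,0.003]},{"claw":1,"linear":[-0.01,0.16,0],"rotation":[0,0,0.003]},{"claw":1,"linear":[-0.01,0.16,0],"rotation":[0,0,0.003]},{"claw":1,"linear":[-0.01,0.16,0],"rotation":[0,0,0.003]},{"claw":1,"linear":[-0.01,0.16,0],"rotation":[0,0,0.003]},{"claw":1,"linear":[-0.01,0.16,0],"rotation":[0,0,0.003]},{"claw":1,"linear":[-0.01,0.16,0],"rotation":[0,0,0.003]},{"claw":1,"linear":[-0.01,0.16,0],"rotation":[0,0,0.003]}])

```text
time: 17.15
position: [0.5449, 0.1829, 0.1459]
tool_rot: [0.103, 1.595, -0.135]
ft_force: [-3.4, -9.2, 1.2]
grip_width: 0.269
```

```bash
python3 g.py .5427 .183 .150 -7.3
```

```text
t 17.15 pos [0.545 0.183 0.146] F [-3.411 -9.155  1.246] j [-1.014  0.289  0.758  1.736 -0.199  1.232 -0.355]
rot units [-0.015 -0.016  0.014] shift units now [-0.163 -0.012 -0.091] in final axes [-0.165 -0.006 -0.087]
```

play_rows(targets=[{"claw":1,"linear":[-0.05,0.16,-0.03],"rotation":[-0.005,-0.006,0.006]},{"claw":1,"linear":[-0.05,0.16,-0.03],"rotation":[-0.005,-0.006,0.006]},{"claw":1,"linear":[-0.05,0.16,-0.03],"rotation":[-0.005,-0.006,0.005]},{"claw":1,"linear":[-0.04,0.16,-0.02],"rotation":[-0.003,-0.004,0.005]},{"claw":1,"linear":[-0.03,0.16,-0.02],"rotation":[-0.003,-0.003,0.004]},{"claw":1,"linear":[-0.03,0.16,-0.02],"rotation":[-0.002,-0.003,0.004]},{"claw":1,"linear":[-0.03,0.16,-0.02],"rotation":[-0.002,-0.003,0.004]},{"claw":1,"linear":[-0.03,0.16,-0.01],"rotation":[-0.002,-0.003,0.004]}])

```text
time: 17.82
position: [0.5458, 0.1815, 0.147]
tool_rot: [0.096, 1.541, -0.108]
ft_force: [-1.6, -7.6, -2.4]
grip_width: 0.273
```

```bash
python3 g.py .5427 .183 .150 -7.3
```

```text
t 17.8167 pos [0.546 0.181 0.147] F [-1.562 -7.641 -2.391] j [-1.043  0.237  0.762  1.784 -0.159  1.166 -0.366]
rot units [-0.002  0.018  0.004] shift units now [-0.126  0.044 -0.129] in final axes [-0.122  0.046 -0.132]
```

play_rows(targets=[{"claw":1,"linear":[-0.03,0.18,-0.05],"rotation":[0,0.007,0.004]},{"claw":1,"linear":[-0.03,0.18,-0.05],"rotation":[0,0.004,0.003]},{"claw":1,"linear":[-0.03,0.17,-0.05],"rotation":[0,0.002,0.003]},{"claw":1,"linear":[-0.02,0.17,-0.03],"rotation":[0,0,0.003]},{"claw":1,"linear":[-0.02,0.17,-0.03],"rotation":[0,0,0.003]},{"claw":1,"linear":[-0.02,0.17,-0.03],"rotation":[0,0,0.003]},{"claw":1,"linear":[-0.02,0.17,-0.03],"rotation":[0,0,0.003]},{"claw":1,"linear":[-0.02,0.17,-0.03],"rotation":[0,0,0.003]}])

```text
time: 18.48
position: [0.5449, 0.1826, 0.1471]
tool_rot: [0.107, 1.56, -0.125]
ft_force: [-1.6, -10.0, 0.3]
grip_width: 0.273
```

```bash
python3 g.py .5427 .183 .150 -7.3
```

```text
t 18.4833 pos [0.545 0.183 0.147] F [-1.586 -9.999  0.281] j [-1.036  0.255  0.762  1.767 -0.174  1.191 -0.373]
rot units [-0.013  0.005  0.007] shift units now [-0.118  0.001 -0.087] in final axes [-0.117  0.004 -0.088]
```

play_rows(targets=[{"claw":1,"linear":[-0.03,0.16,-0.03],"rotation":[-0.003,0,0.004]},{"claw":1,"linear":[-0.03,0.16,-0.03],"rotation":[-0.003,0,0.004]},{"claw":1,"linear":[-0.02,0.16,-0.03],"rotation":[-0.003,0,0.003]},{"claw":1,"linear":[-0.02,0.16,-0.03],"rotation":[0,0,0.003]},{"claw":1,"linear":[-0.02,0.16,-0.03],"rotation":[0,0,0.003]},{"claw":1,"linear":[-0.02,0.16,-0.03],"rotation":[0,0,0.003]},{"claw":1,"linear":[-0.02,0.16,-0.03],"rotation":[0,0,0.003]},{"claw":1,"linear":[-0.02,0.16,-0.03],"rotation":[0,0,0.003]},{"claw":1,"linear":[-0.02,0.16,-0.03],"rotation":[0,0,0.003]},{"claw":1,"linear":[-0.02,0.16,-0.03],"rotation":[0,0,0.003]}])

```text
time: 19.32
position: [0.5446, 0.1823, 0.1472]
tool_rot: [0.106, 1.561, -0.132]
ft_force: [-1.1, -9.9, 0.7]
grip_width: 0.27
```

```bash
python3 g.py .5427 .183 .150 -7.3
python3 - <<'E'
from h import *
for k in range(6):
    s=get_image('scene');q=get_state();print(q['time'],q['ft_force'].round(1),q['position'].round(4))
st=get_state();M=R.from_rotvec(st['tool_rot']).as_matrix();X=M[:,1];Y=np.cross([0,0,1],X);o=st['position']+[0,0,-.0095]
f=lambda a,b,c:o+a*X+b*Y+np.array([0,0,c])
print("pred arm end TL,TR,BL,BR",proj("scene",[f(-.047,.012,.036),f(-.047,-.012,.036),f(-.047,.012,0),f(-.047,-.012,0)]).round(1).tolist())
print("pred plate front BR/TR",proj("scene",[f(.055,-.04,0),f(.055,-.04,.07),f(.065,-.04,.07)]).round(1).tolist())
cv2.imwrite('pics/f.png',crop(s,305,120,90,90,6,10))
E
```

```text
t 19.3167 pos [0.545 0.182 0.147] F [-1.13  -9.872  0.71 ] j [-1.038  0.256  0.763  1.765 -0.17   1.194 -0.379]
rot units [-0.015  0.005  0.01 ] shift units now [-0.114  0.015 -0.079] in final axes [-0.113  0.019 -0.08 ]
19.3667 [-0.6 -9.6  0. ] [0.5446 0.1823 0.1472]
19.4167 [-1.2 -9.  -0.7] [0.5446 0.1823 0.1472]
19.4667 [-0.9 -9.1 -0.2] [0.5446 0.1823 0.1472]
19.5167 [-0.8 -8.9 -0.8] [0.5446 0.1823 0.1472]
19.5667 [-1.9 -9.2  0.1] [0.5446 0.1823 0.1472]
19.6167 [-1.7 -9.3 -0.1] [0.5446 0.1823 0.1472]
pred arm end TL,TR,BL,BR [[336.4, 167.7], [341.7, 171.7], [336.0, 176.4], [341.2, 180.4]]
pred plate front BR/TR [[370.9, 171.0], [373.0, 153.9], [375.2, 152.5]]
```

View pics/f.png

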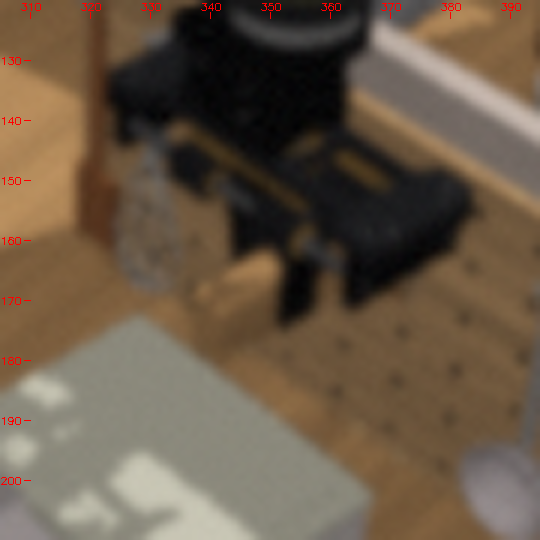

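The bracket sits in front of the steel plate, clear of the closed lid. Its arm end is at about (338,168) to (341,180), as predicted. The force holds at about 9.2 N, so I'm handing in.

```bash
python3 -c "
from bench import *
print(close_job()); s=get_state(); print(s['time'],s['ft_force'],s['position'],s['grip_width'])"
```

```text
the job is handed in; nothing more can be done
None
the job is handed in; nothing more can be done
```

I closed the tub's lid, picked up the bracket by its arm, and handed in with the arm still holding and pressing it on the steel plate. The hand-in gave no verdict, and I couldn't read the state during the final second.

- **Lid:** I swept it down slowly with the closed fingers. It ended with the fingertips at 91 mm, the closed height, and a later picture shows it flat on the tub. That last push briefly reached about 34 N on the tool, under the 40 N limit.
- **Grasp:** I gripped the arm with 45 N, about 10 mm above the given grasp point because the tool stayed about 5 mm higher than I aimed for. The heights include this. The jaws read about 23.6 mm open on the 24 mm arm.
- **Press:** Contact came where predicted. The force read about 8 to 10 N at my checks over roughly the last five seconds, and 9 to 9.6 N in six readings just before hand-in, with the pose constant.
- **Position:** By calculation the bracket is about 2 mm off centre sideways and 3 mm low, with camera error of a few mm on top (limit 13 mm). The tool was within about 1.6° of square and upright at the last check.
- **Drift:** While pressing, the tool crept by up to 4 mm and about 1.5°, and I corrected this with small moves.
- **What didn't agree:** The steel plate's height measured 179 mm in the pictures against the stated 175 mm, and I used the stated value. In the last picture the gripper hides the bracket's upright plate, so I checked its position by the arm's end, which matched the prediction.
- **Other things:** I kept clear of the ramekin, mug and jars throughout, but made no final measurement of where they stand.

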